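# Fold in the tool flap and shut the modelling-tool case

### The job

Pack up the blue modelling-tool case: with the fingertips, push its upright red tool flap down flat into the case first, then push the yellow lid over and fully shut without slamming it. Do not pick up, knock over or push away any of the things in and around the case.

Things in the scene. Friction and masses are not known exactly. Their poses are not given: they have to be found in the camera images.
- case: Open blue plastic case fixed to the table, 180 (x) x 260 (y) x 85 mm high, walls 4 mm. Origin: centre of its underside; z up. Its own -x side carries the flap, its own +x side carries the lid. On the table it is turned about z by roughly 0.7 to 1.8 rad, so the lid stands at the left or far left and the flap at the right or near right as the robot sees it.
- flap (a joint): Stiff-hinged red flap, a panel 90 mm long (away from its hinge), 130 mm wide along the case's y, 6 mm thick, with small hand tools strapped to its inner face (they stand out 11 mm). 0 = folded down flat in the case, pi/2 = upright; it starts at about 1.35 to 1.55 and stops at 1.6. It folds towards the case's +x (towards the lid) and stays where it is left; pushing its edge takes about 1 to 2 N. While upright it blocks the lid.
- flap_hinge (a point): Middle of the flap's hinge line, in the case's frame at (-78, 0, 70) mm; the hinge line runs along the case's y. When flat, the flap reaches from here 90 mm towards the case's +x and its upper (outer) face lies 6 mm above this point. That outer face is the bare one: it looks to the case's -x when the flap is upright.
- flap_edge (a point): Middle of the flap's free edge, on its outer face, 90 mm from the hinge.
- lid (a joint): Yellow lid, a plain flat panel 184 mm long (away from its hinge), 264 mm wide, 8 mm thick, on a stiff hinge. 0 = shut, pi/2 = standing straight up, more = leaning back away from the case; it starts at about 1.6 to 1.85 and stops at 2.0. It stays where it is left, so it must be pushed all the way; pushing its free edge takes about 2 to 4 N.
- lid_hinge (a point): Middle of the lid's hinge line, in the case's frame at (90, 0, 85) mm; the line runs along the case's y. When shut the lid reaches from here 184 mm towards the case's -x and its upper (outer) face lies 8 mm above this point. The outer face looks to the case's +x when the lid stands up.
- lid_edge (a point): Middle of the lid's free edge, on its outer face, 184 mm from the hinge.
- pot: Small loose jar with black cap, 34 mm across, 42 mm high, standing inside the case between flap and lid, about 52 mm from the case's centre towards +x and 45 to 85 mm towards +y; it fits under the lid. Leave it. Origin: centre of its underside.
- sanding_block: Loose cork block 35 x 60 x 30 mm high inside the case, about 52 mm towards the case's +x and 45 to 75 mm towards -y; it fits under the lid. Leave it. Origin: centre of its underside.
- paint_jar: Loose green jar with white cap, 56 mm across, 75 mm high, on the table beside the case's -y end. Leave it. Origin: centre of its underside.
- rib: Loose wooden block 50 x 30 x 20 mm high on the table beside the case's +y end. Leave it. Origin: centre of its underside.
- glue: Loose white bottle with an orange cap, 60 mm across, 170 mm high, off to one side. Leave it. Origin: centre of its underside.
- mug: Loose blue mug, 80 mm across, 90 mm high, off to one side. Leave it. Origin: centre of its underside.
- lizard: Loose terracotta lizard figure about 210 x 100 x 25 mm high, off to the right. Leave it. Origin: under the middle of its trunk.

How it is judged:
By the outcome, as a careful person would: the job done as asked, in the order asked, and still so for the second after the job is handed in, with the robot touching nothing.
It also fails if it takes over 64 s, if anything falls off the work surface, if the arm or the gripper's body presses on something with over 40 N, if the wrist force passes 120 N, or if a joint passes its speed limit or range.

### The arm

A 6-joint arm with a two-finger parallel gripper is mounted at the origin on the work surface. World frame = base frame: x ahead of the robot, y to its left, z up, the work surface at z = 0. Lengths are in m, angles in rad, forces in N, time in s.
With the tool pointing down it reaches from about 0.275 to 0.75 m from the base axis. Payload 10.2 kg.
Tool frame: the origin (TCP) lies midway between the tips of the shut fingers; the grasp point (between the pads) lies 19 mm behind it (env.hold_point_z is the distance from the TCP to the grasp point, in m); z points along the fingers, y is the line along which they close (so a half turn about z gives the same grasp; the last joint's range is limited). The gripper opens to 85 mm and grips with 20 to 120 N. Pads are 22 mm wide; open, the fingers measure 114 mm over their backs; the gripper's body (76 mm by 85 mm) begins 54 mm behind the grasp point. The pads swing forward as they close: fully open they stand 13 mm farther back than shut.
Start: joints at [0.954, 0.313, 1.498, -0, 1.331, -0.223], TCP at [0.201, 0.485, 0.231] pointing down, gripper open.
Joint ranges: [-2.94, 2.94], [-0.97, 2.17], [0.19, 2.56], [-1.23, 4.37], [0.02, 3.11], [-2.88, 2.88]. Speed limits (rad/s): [2.39, 2.39, 3.01, 3.14, 3.14, 3.14].

### API

Orientations are given as a unit quaternion [x, y, z, w].
In Python, from bench import env, kinematics, monitor, eyes, job gives the robot as it stands. The module is installed in compiled form; this text tells all that it offers. Calls block until the motion is done:
- env.reach(position, orientation): joint-space move of the TCP to a pose.
- env.movel(position, velocity=0.15, frame=None, guard=None): straight line of the TCP; frame=None keeps the orientation; velocity is the mean speed in m/s. With guard (N) it stops when the force on the tool has changed by that much, and returns True; else False.
- env.set_joints(angles): joint-space move.
- env.release() and env.close_gripper(effort=None): open the fingers fully, or close them until they stop; effort is the grip in N (None keeps the last).
- env.hold(seconds).
- kinematics.ik(position, orientation): joint angles nearest the present ones, or None.
- monitor.sense(): the state.
- eyes.grab_frame(name): name is "scene" or "side" or "wrist"; returns a dict with "frame" (400x640x3 uint8, red, green, blue), "mtx" (3x3 intrinsics, pixels), "view" (4x4, takes a point from world to camera coordinates). Camera axes: x right, y down, z forward; pixel columns grow to the right and rows downward; lengths in m; the calibration is good to about 2 mm. The wrist camera is an equidistant fisheye: a pixel r from the principal point sees the ray r / f radians off the axis. A picture is of the moment at which its call begins. There is no depth.
A pose or a line that the arm cannot do raises env.MotionError and nothing moves.
- job.hand_in(): hands the job in; it is judged then, once.
The state is a dict: "clock": time; "joints": joint angles; "qvel": joint speeds; "joint_efforts": joint torques, N m; "position": TCP position; "ee_rot": TCP orientation; "contact_force": force on the tool from outside, world axes, zero at the start; "ft_torque": the same for the moment, N m; "finger_gap": opening from 0.0 (shut) to 1.0 (fully open); "gripper_force": force on a finger pad.
Only numpy, scipy, OpenCV 4.12 (cv2) and the standard library are available. Lean on these libraries where they do the work, as an engineer would, in place of code of your own. Each camera call takes 0.05 s, during which the arm holds its last target. There are 200 camera calls.

## Working session

There is one attempt and no reset: what is moved stays moved. The work goes in short steps, each a Python script; the robot and the scene stay as the last script left them, time stands still between calls to the robot, and variables do not carry over. Pictures are saved under pics/ and viewed, at most 10 in all, crops included, and the job is handed in when it is done.

```bash
mkdir -p pics
python3 - <<'E'
from bench import env,monitor,eyes
import cv2,numpy as np,pickle
s=monitor.sense();print(s['clock'],s['position'],s['ee_rot'],s['finger_gap'])
d={}
for n in("scene","side"):
    g=eyes.grab_frame(n);d[n]=g;cv2.imwrite(f"pics/{n}0.png",g["frame"][...,::-1]);print(n,np.round(g["mtx"],1).tolist(),np.round(g["view"],3).tolist())
pickle.dump({k:{a:np.array(b) for a,b in v.items()} for k,v in d.items()},open("v0.pkl","wb"))
E
```

```text
0.0 [0.20127045 0.48458928 0.23073681] [ 1.95614584e-01  9.80680631e-01 -5.97301657e-04 -2.78919482e-04] 0.9971530016814923
scene [[497.2, 0.0, 318.4], [0.0, 497.2, 208.5], [0.0, 0.0, 1.0]] [[0.681, 0.732, 0.006, -0.391], [0.586, -0.541, -0.603, -0.268], [-0.438, 0.414, -0.798, 1.928], [0.0, 0.0, 0.0, 1.0]]
side [[394.9, 0.0, 310.4], [0.0, 394.9, 204.6], [0.0, 0.0, 1.0]] [[0.74, -0.673, 0.003, -0.396], [-0.51, -0.563, -0.65, 0.374], [0.439, 0.48, -0.76, 1.075], [0.0, 0.0, 0.0, 1.0]]
```

View pics/scene0.png

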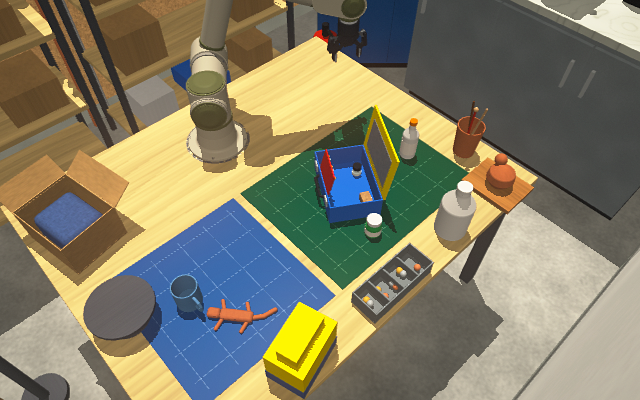

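View pics/side0.png

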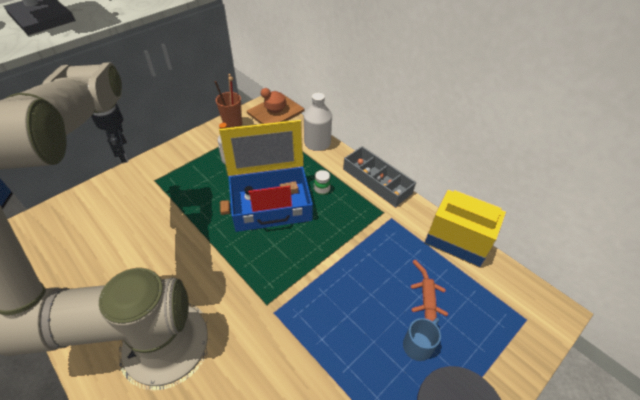

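Scene: case near (350,185), lid (382,150), flap (327,172). Side: case near (270,200), lid (262,148), flap (271,199), rib (225,207), jar (322,182). Next, enlarged crops.

Run:
```python
import cv2,pickle,numpy as np
d=pickle.load(open("v0.pkl","rb"))
a=d["scene"]["frame"][95:235,300:430,::-1];b=d["side"]["frame"][110:240,205:335,::-1]
a=cv2.resize(a,None,fx=4,fy=4,interpolation=2)[:560];b=cv2.resize(b,None,fx=4,fy=4,interpolation=2)
cv2.imwrite("pics/ca.png",a);cv2.imwrite("pics/cb.png",b)
```

```text
(no output)
```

View pics/ca.png

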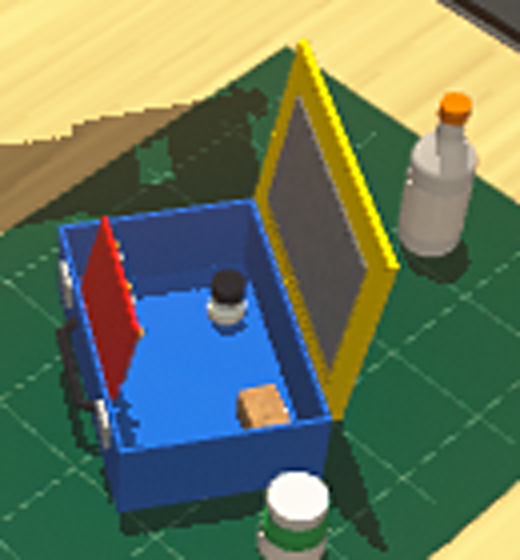

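View pics/cb.png

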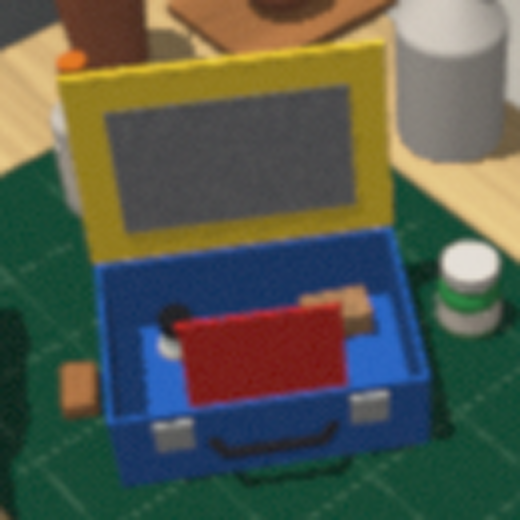

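The scene crop shows the rim corners at (62,228), (252,202), (330,415), (122,450). Flap top runs (105,218) to (140,332), lid top (303,42) to (395,265). In the side crop the rim corners are (108,420), (97,265), (390,232), (428,380), flap top (178,322) to (342,303), lid top (60,78) to (385,42).

```bash
cat > h.py <<'E'
import numpy as np,pickle,cv2
def ray(g,px):
    V=g["view"];K=g["mtx"];R=V[:3,:3]
    c=-R.T@V[:3,3];v=R.T@np.linalg.solve(K,[px[0],px[1],1]);return c,v/np.linalg.norm(v)
def plane(g,px,z):
    c,v=ray(g,px);return c+v*(z-c[2])/v[2]
def tri(g1,p1,g2,p2):
    A=np.zeros((3,3));b=np.zeros(3);r=[ray(g1,p1),ray(g2,p2)]
    for c,v in r:
        P=np.eye(3)-np.outer(v,v);A+=P;b+=P@c
    x=np.linalg.solve(A,b);return x,[np.linalg.norm((np.eye(3)-np.outer(v,v))@(x-c)) for c,v in r][0]
E
python3 - <<'E'
from h import *
d=pickle.load(open("v0.pkl","rb"));S,D=d["scene"],d["side"]
a=lambda p:(300+p[0]/4-.4,95+p[1]/4-.4)
b=lambda p:(205+p[0]/4-.4,110+p[1]/4-.4)
C=np.array([[-90,130],[90,130],[90,-130],[-90,-130]])/1000
s=[(62,228),(252,202),(330,415),(122,450)];t=[(108,420),(97,265),(390,232),(428,380)]
def fit(W):
    m=W.mean(0);H=((W-m).T@C);ang=np.arctan2(H[1,0]-H[0,1],H[0,0]+H[1,1])
    R=np.array([[np.cos(ang),-np.sin(ang)],[np.sin(ang),np.cos(ang)]]);return m,ang,np.linalg.norm(W-m-C@R.T,axis=1)
W1=np.array([plane(S,a(p),.085)[:2] for p in s]);W2=np.array([plane(D,b(p),.085)[:2] for p in t])
for W in(W1,W2,(W1+W2)/2):
    m,ang,e=fit(W);print(m.round(4),ang.round(3),e.round(4))
for n,p,q in[("flap+",(105,218),(178,322)),("flap-",(140,332),(342,303)),("lid+",(303,42),(60,78)),("lid-",(395,265),(385,42)),("pot",(228,285),(174,320)),]:
    x,e=tri(S,a(p),D,b(q));R=np.array([[np.cos(ang),np.sin(ang)],[-np.sin(ang),np.cos(ang)]])
    print(n,x.round(4),"case",(R@(x[:2]-m)).round(4),round(e,4))
print("jar",plane(S,a((298,495)),.075),"glue",plane(S,a((455,108)),.17))
E
```

```text
[0.5166 0.1884] 1.024 [0.0041 0.0058 0.0051 0.0036]
[0.5163 0.1868] 1.004 [0.0038 0.0011 0.0044 0.0015]
[0.5165 0.1876] 1.014 [0.0039 0.0033 0.0046 0.0021]
flap+ [0.4311 0.1668 0.1605] case [-0.0628  0.0614] 0.001
flap- [0.5406 0.1012 0.157 ] case [-0.0606 -0.0662] 0.0002
lid+ [0.4694 0.3545 0.2667] case [0.1169 0.1282] 0.0004
lid- [0.6901 0.2184 0.268 ] case [ 0.118  -0.1311] 0.0017
pot [0.4855 0.2702 0.0415] case [0.0538 0.0699] 0.0
jar [0.70334302 0.12559815 0.075     ] glue [0.54984425 0.47721642 0.17      ]
```

Pose is consistent: centre (0.5165,0.1876), yaw about 1.013, flap about 1.39, lid about 1.72. Next I check the wrist camera offset and IK feasibility for both tool yaws, then push the flap.

```bash
cat >> h.py <<'E'
from scipy.spatial.transform import Rotation as Ro
M=np.array([.5165,.1876]);YAW=1.013
U=np.array([np.cos(YAW),np.sin(YAW)]);Vv=np.array([-U[1],U[0]])
def w(x,y,z): return np.r_[M+x*U+y*Vv,z]
def quat(flip):
    a=YAW+np.pi*flip;x=np.array([np.cos(a),np.sin(a),0]);z=np.array([0,0,-1.])
    return Ro.from_matrix(np.c_[x,np.cross(z,x),z]).as_quat()
def flap(th,r=.075,c=.0):  # TCP for +x tip corner on the outer face, clearance c
    return np.array([-.078+r*np.cos(th)-(.006+c)*np.sin(th)-.011, .07+r*np.sin(th)+(.006+c)*np.cos(th)])
def lid(th,r=.16,c=.0):
    return np.array([.09-r*np.cos(th)+(.008+c)*np.sin(th)+.011, .085+r*np.sin(th)+(.008+c)*np.cos(th)])
E
python3 - <<'E'
from h import *
from bench import env,kinematics,monitor,eyes
s=monitor.sense();g=eyes.grab_frame("wrist");V=g["view"];c=-V[:3,:3].T@V[:3,3]
print("cam in tool",Ro.from_quat(s['ee_rot']).inv().apply(c-s['position']))
P=[w(-.14,0,.33),w(*np.insert(flap(1.5,c=.02),1,0)),w(*np.insert(flap(0),1,0)),w(.165,.03,.35),w(.165,.03,.24),w(*np.insert(lid(0),1,.03))]
for f in(0,1):
    for p in P:
        q=kinematics.ik(p,quat(f));print(f,p.round(3),None if q is None else np.round(q,2))
E
```

```text
cam in tool [ 0.07183798 -0.00081821 -0.14278976]
0 [0.442 0.069 0.33 ] [-0.11  0.08  1.52 -0.    1.53  0.45]
0 [0.458 0.095 0.147] [-0.05  0.28  1.78 -0.    1.08  0.51]
0 [0.509 0.176 0.076] [ 0.11  0.51  1.64 -0.    0.99  0.67]
0 [0.578 0.343 0.35 ] [ 0.36  0.65  0.68 -0.    1.81  0.92]
0 [0.578 0.343 0.24 ] [ 0.36  0.65  0.96 -0.    1.53  0.92]
0 [0.46  0.153 0.093] [ 0.08  0.39  1.79 -0.    0.96  0.64]
1 [0.442 0.069 0.33 ] [-0.11  0.08  1.52 -0.    1.53 -2.69]
1 [0.458 0.095 0.147] [-0.05  0.28  1.78 -0.    1.08 -2.63]
1 [0.509 0.176 0.076] [ 0.11  0.51  1.64 -0.    0.99 -2.47]
1 [0.578 0.343 0.35 ] [ 0.36  0.65  0.68 -0.    1.81 -2.22]
1 [0.578 0.343 0.24 ] [ 0.36  0.65  0.96 -0.    1.53 -2.22]
1 [0.46  0.153 0.093] [ 0.08  0.39  1.79 -0.    0.96 -2.5 ]
```

```bash
cat > flap.py <<'E'
from h import *
from bench import env,monitor,eyes
env.close_gripper(20)
p=monitor.sense()['position']
env.movel([p[0],p[1],.36],velocity=.25)
env.reach(w(-.14,0,.34),quat(0))
T=lambda th,c=0:w(*np.insert(flap(th,r=.065,c=c),1,0))
env.movel(T(1.55,.025),velocity=.25)
f0=monitor.sense()['contact_force']
for th in np.linspace(1.4,0,10):
    env.movel(T(th),velocity=.05)
    s=monitor.sense();print(round(th,2),np.round(s['contact_force']-f0,1),s['position'].round(4)-T(th).round(4))
p=T(0);p[2]-=.004
print(env.movel(p,velocity=.02,guard=12));s=monitor.sense();print(s['clock'],s['position'],s['contact_force']-f0)
p[2]=.34;env.movel(p,velocity=.2)
for n in("scene","side"):cv2.imwrite(f"pics/{n}1.png",eyes.grab_frame(n)["frame"][...,::-1])
a=cv2.imread("pics/scene1.png")[95:235,290:430];b=cv2.imread("pics/side1.png")[100:240,205:345]
cv2.imwrite("pics/c1.png",cv2.resize(np.hstack([a,b]),None,fx=2.8,fy=2.8,interpolation=2))
print(monitor.sense()['clock'])
E
python3 flap.py
```

```text
1.4 [ 0.6  0.9 -0.1] [-1.e-04  0.e+00 -1.e-04]
1.24 [-0.3  1.7 -0. ] [ 1.e-04  3.e-04 -1.e-04]
1.09 [-1.3  0.8 -1.2] [ 1.e-04  3.e-04 -2.e-04]
0.93 [-1.2 -0.4 -0.7] [ 1.e-04  2.e-04 -2.e-04]
0.78 [-0.4  2.  -1.3] [ 0.      0.0002 -0.0003]
0.62 [-1.8  0.6 -1.1] [-1.e-04  2.e-04 -4.e-04]
0.47 [-0.8  1.1 -1.2] [-1.e-04  1.e-04 -3.e-04]
0.31 [-1.2  1.2 -1.2] [-2.e-04  1.e-04 -4.e-04]
0.16 [-1.   0.9 -0.7] [-0.0002  0.     -0.0004]
0.0 [-0.9  0.4  3.4] [0.0004 0.0001 0.0001]
True
8.5083 [0.50418512 0.16729383 0.0759181 ] [-4.87571762 -0.50169313 10.17516369]
10.0833
```

View pics/c1.png

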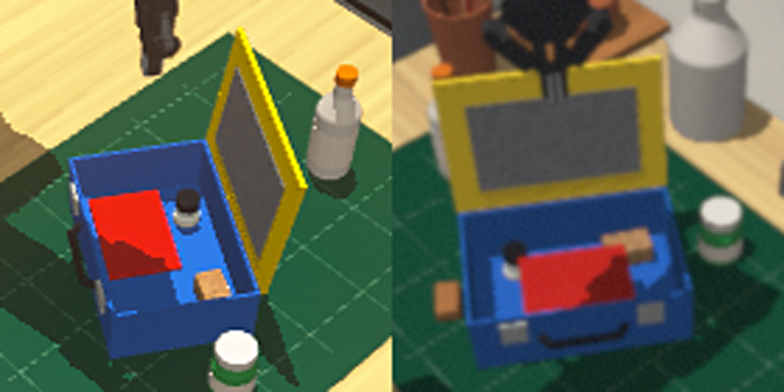

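The flap lies flat at the centre-left of the case (scene crop about (135,232)); pot, block, jar and rib are undisturbed. Next, the lid.

```bash
cat > lid.py <<'E'
from h import *
from bench import env,monitor,eyes
env.movel(w(-.024,0,.37),velocity=.2)
env.movel(w(.175,0,.37),velocity=.2)
env.movel(w(.175,0,.235),velocity=.2)
T=lambda th:w(*np.insert(lid(th,r=.165),1,0))
f0=monitor.sense()['contact_force']
for th in np.r_[np.linspace(1.7,.25,13),.12,0.]:
    env.movel(T(th),velocity=.06 if th>.2 else .03)
    s=monitor.sense();print(round(th,2),np.round(s['contact_force']-f0,1))
p=T(0);p[2]-=.004
print(env.movel(p,velocity=.015,guard=15));s=monitor.sense();print(s['clock'],s['position'],s['contact_force']-f0)
p[2]=.3;env.movel(p,velocity=.15)
for n in("scene","side"):cv2.imwrite(f"pics/{n}2.png",eyes.grab_frame(n)["frame"][...,::-1])
a=cv2.imread("pics/scene2.png")[95:235,290:430];b=cv2.imread("pics/side2.png")[100:240,205:345]
cv2.imwrite("pics/c2.png",cv2.resize(np.hstack([a,b]),None,fx=2.8,fy=2.8,interpolation=2))
print(monitor.sense()['clock'])
E
python3 lid.py
```

```text
1.7 [-0.5 -0.   0. ]
1.58 [ 0.1 -0.2  0.2]
1.46 [-0.6  0.2 -0.6]
1.34 [-0.8 -1.2 -0.4]
1.22 [-0.6  0.1  0. ]
1.1 [ 0.1  0.2 -0.5]
0.98 [-0.1 -0.6  0.4]
0.85 [ 0.1 -0.6 -0.4]
0.73 [-1.2  0.5  0.2]
0.61 [-1.1 -0.6  1.2]
0.49 [-0.8 -0.8 -0.2]
0.37 [0.2 0.2 0.5]
0.25 [-0.4  0.4  0.5]
0.12 [-0.   0.3  0.6]
0.0 [-2.9  0.8  3.6]
True
20.9667 [0.48247779 0.13331557 0.09300752] [-2.88267068 -0.03933892  7.44631746]
22.6
```

View pics/c2.png

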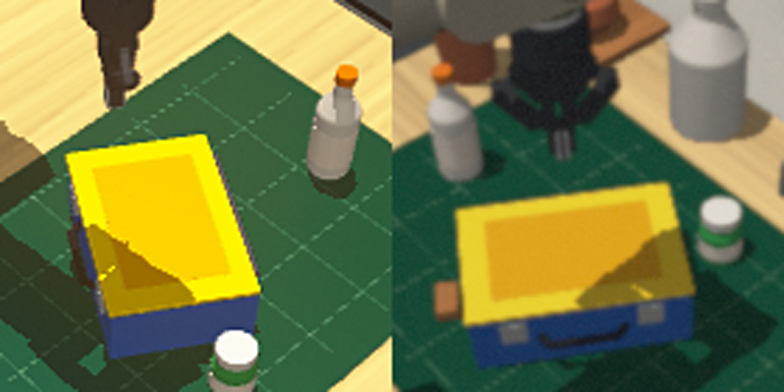

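The lid lies flat on the case in both views, and nothing around it has moved. One firmer, slow press to confirm it is fully shut, then retreat and hand in.

Run:
```python
from h import *
from bench import env,monitor,job
x=lid(0,r=.165)[0]
env.movel(w(x,0,.105),velocity=.12)
print(env.movel(w(x,0,.088),velocity=.015,guard=25));s=monitor.sense();print(s['position'],s['contact_force'])
env.movel(w(x,0,.3),velocity=.15);env.hold(.5);print(monitor.sense()['clock']);print(job.hand_in())
```

```text
True
[0.48262886 0.13328447 0.09298855] [-2.89974516 -0.48098483  8.40483252]
27.2417
the job is handed in; nothing more can be done
None
```

The case is packed: I pushed the red flap down flat first, then slowly closed the yellow lid until it hit its stop at the shut height (93 mm), and handed in at about 27 s; in the camera views nothing around the case moved.

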